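# Vent and open the cup steriliser with its hand lever

## Task

Open the tea-cup steriliser by its hand lever: with the fingertips, press down the black plate at the lever's long end until the front edge of the lid is cracked open by about 3 cm, and keep it there for two seconds to vent. Then press on down to the lever's stop, lid wide open, and stay there: the program finishes while still holding the lever down. Work smoothly so that the lid is neither thrown open nor dropped, do not touch the lid, do not grip, force or pull up the lever, and leave the cups, bowl and shaker where they stand.

Things in the scene. Friction and masses are not known exactly. Their poses are not given: they have to be found in the camera images.
- steriliser: Tea-cup steriliser, a fixed stainless steel box 200 mm deep (its x), 320 wide (y), 177 high with the lid closed. Origin: centre of its underside, on the worktop; x points from its front wall (control panel, at x = -0.100) to the rear, y to its left, z up. The lid hinges on the top rear edge (x = 0.100, z = 0.165). The lever swings in the plane y = -0.187, just outside the right-hand wall.
- lever: The hand lever, steel, class one: origin on its fixed pivot, at (0.003, -0.187, 0.140) in the box's frame, axis along the box's y. The long arm, a 12 mm bar, runs forward past the front of the box and ends in a black plate; the short arm runs 60 mm to the rear, to a roller under a lug of the lid.
- lever_plate (a point): Centre of the upper face of the black plate at the lever's long end, 95 mm long (along the lever), 34 wide, 16 thick. Its z axis is square to that face, x runs along the plate to the pivot; it moves with the lever. At rest at (-0.196, -0.187, 0.229) in the box's frame, the plate rising 22 degrees to its free end; on the stop at (-0.215, -0.187, 0.132), falling 4 degrees to its free end.
- lever_angle (a joint): Lever angle, rad: 0 at rest, grows as the plate is pressed down (its centre sinks 20 to 22 mm per 0.1 rad), 0.46 at the firm stop. Pressing takes 3 to 14 N on the plate (the lid's weight varies; least near the stop); let go, the lever comes back up and the lid falls shut. The plate can also be pulled up above rest (below 0), which does nothing.
- lid: Heavy lid, a stainless sheet 208 by 330 mm, raised middle, no handle. Origin: middle of its front edge, 204 mm from the hinge axis, 165 mm above the worktop when closed; z is its upward normal. Lever at 0.05 rad tilts it 0.08 rad, 0.10: 0.17, 0.15: 0.27, 0.20: 0.36, 0.30: 0.56, 0.40: 0.72, 0.46: 0.80. Tilted 0.15 its front edge stands open by 30 mm (lever 0.09, plate centre down about 18 mm).
- cup_a: loose white ceramic tea cup, 74 mm across the rim, 80 mm high; origin at the centre of its underside
- cup_b: another cup like cup_a
- shaker: loose pale plastic shaker with a blue cap, 44 mm across, 110 mm high; origin at the centre of its underside
- bowl: loose stoneware bowl, 140 mm across the rim, 65 mm high; origin at the centre of its underside

How it is judged:
By the outcome, as a careful person would: the job done as asked, in the order asked, and still so for the second after the job is handed in, while the arm keeps its last pose, push and grip.
It also fails if it takes over 32 s, if anything falls off the work surface, if the arm or the gripper's body presses on something with over 40 N, if the wrist force passes 120 N, or if a joint passes its speed limit or range.

## Robot

A 6-joint arm with a two-finger parallel gripper is mounted at the origin on the work surface. World frame = base frame: x ahead of the robot, y to its left, z up, the work surface at z = 0. Lengths are in m, angles in degrees, forces in N, time in s.
With the tool pointing down it reaches from about 0.25 to 0.725 m from the base axis. Payload 9.7 kg.
Tool frame: the origin (TCP) lies between the finger pads; the fingertips stand 11 mm ahead of it and the grasp point (between the pads) lies 8 mm behind it; z points along the fingers, x is the direction in which the jaws open and shut, and the axes are right-handed (so a half turn about z gives the same grasp; the last joint's range is limited). The gripper opens to 85 mm and grips with 20 to 120 N. Pads are 22 mm wide; open, the fingers measure 114 mm over their backs; the gripper's body (76 mm by 85 mm) begins 54 mm behind the grasp point. The pads swing forward as they close: fully open they stand 13 mm farther back than shut.
Start: joints at [69.729, 4.979, 10.078, 95.1, 0, 90], TCP at [0.191, 0.516, 0.203] pointing down, gripper open.
Joint ranges: [-179.16, 179.16], [-48.56, 103.87], [-65.8, 70.77], [-126.05, 130.52], [-82.76, 87.17], [-180, 180]. Speed limits (degrees/s): [127.2, 127.2, 147.25, 180, 180, 180].

## Interface

Orientations are given as [roll, pitch, yaw] about the fixed x, y, z axes, in that order (R = Rz(yaw) Ry(pitch) Rx(roll)).
In Python, from workcell import get_obs, camera, job_done gives the robot as it stands.
- The arm moves only by the tool arm_command, never from a script. Its argument "increments" is a list of rows, each a list of 2 entries, a list of its own where there are three numbers: the shift along the tool's x, y, z in units of 25 mm (1.0 is 25 mm), then the turn about the tool's z in units of 6 degrees (1.0 is 6 degrees). In form: [[[dx, dy, dz], roll], ...]. A call has 1 to 5 rows; each row is the pose to reach, as a shift and turn from the pose measured when the call began, along the tool's axes at that moment; what a row does not reach only later rows make up. A row lasts 1/10 s, in which the tool goes at most 50 mm and 8.59 degrees, less where a joint would pass 70% of its speed; a pose out of reach is approached as far as the arm can. A call with a gripper value outside its range is refused whole. "claw" is the closure, from -1 (fully open) to 1 (shut), so that 0 is half open, set as the call begins (left out, the last holds). The fingers move at their own pace and stop on an object; "force" is the grip in N (left out, the last holds). Time passes only in rows, so rows that repeat a pose let the fingers close. It gives the time, the measured TCP pose, the force and the opening at its end, in the units of the state.
- get_obs(): the state, without advancing time (a new reading comes with each control period).
- camera(name): name is "side" or "top"; returns a dict with "frame" (400x640x3 uint8, red, green, blue), "range_z" (400x640 float32, m along the optical axis (not along the pixel's ray), 0 where there is no reading), "K" (3x3 intrinsics, pixels), "R" (3x3) and "t" (3): a world point X has camera coordinates R X + t. Camera axes: x right, y down, z forward; pixel columns grow to the right and rows downward; lengths in m; the calibration is good to about 2 mm. A picture is of the moment at which its call begins.
- job_done(): hands the job in, once; it reports no verdict.
The state is a dict: "time": time; "q": joint angles; "qd": joint speeds; "joint_efforts": joint torques, N m; "ee_pos": TCP position; "tcp_rot": TCP orientation; "wrist_force": force on the tool from outside, world axes, zero at the start; "torque": the same for the moment, N m; "opening": finger opening in m.
Only numpy, scipy, OpenCV 4.12 (cv2) and the standard library are available. Lean on these libraries where they do the work, as an engineer would, in place of code of your own. Each camera call takes 0.05 s, during which the arm holds its last target.

## Working session

There is one attempt and no reset: what is moved stays moved. The work goes in short steps, Python scripts to look and compute and a tool call to move; the robot and the scene stay as the last step left them, time stands still between calls to the robot, and variables do not carry over. Pictures are saved under pics/ and viewed, and the job is handed in when it is done.

Besides the shell and the picture viewer there is one more tool, called after "Call:" as name(argument=value, ...), one argument or row to a line, values as JSON. arm_command: Moves the arm, as the interface text tells. Its arguments: {"type":"object","properties":{"increments":{"type":"array"},"claw":{"type":"number"},"force":{"type":"number"}},"required":["increments"]}

```bash
mkdir -p pics; ls; python3 - <<'E'
from workcell import get_obs,camera
import cv2,numpy as np
o=get_obs();print(o)
for n in("side","top"):
    c=camera(n);cv2.imwrite(f"pics/{n}0.png",c["frame"][:,:,::-1]);np.savez(f"{n}0.npz",**c)
    print(n,c["K"].tolist(),c["R"].round(3).tolist(),c["t"])
E
```

```text
pics
{'time': 0.0, 'q': array([ 6.97295830e+01,  5.01086609e+00,  1.00334203e+01,  9.50981544e+01,
       -1.31966459e-03,  9.00015828e+01]), 'qd': array([-0.08239825, -0.01189247,  0.02736712,  0.02639192, -0.07169493,
       -0.02764013]), 'joint_efforts': array([-1.53826804e-03, -5.20380163e+01,  4.64816236e+01,  1.62492710e-02,
       -7.22503546e-05, -2.51183769e-05]), 'ee_pos': array([0.19046379, 0.51568784, 0.20187607]), 'tcp_rot': array([1.79998678e+02, 7.56001528e-02, 6.97280002e+01]), 'wrist_force': array([-0.0213507 ,  0.16525948, -0.11710384]), 'torque': array([ 0.01704878, -0.02877496,  0.00684773]), 'opening': 0.08489611054620264}
side [[442.4740824464279, 0.0, 320.82182234241486], [0.0, 442.4740824464279, 194.9186711446509], [0.0, 0.0, 1.0]] [[0.517, -0.856, -0.021], [-0.543, -0.309, -0.781], [0.662, 0.415, -0.624]] [-0.27456031  0.46432947  0.77719155]
top [[384.4295180447555, 0.0, 323.69851390369996], [0.0, 384.4295180447555, 196.31527018585746], [0.0, 0.0, 1.0]] [[-0.008, -1.0, -0.001], [-0.997, 0.008, -0.072], [0.072, 0.0, -0.997]] [0.04914705 0.63344957 1.01612916]
```

View pics/side0.png

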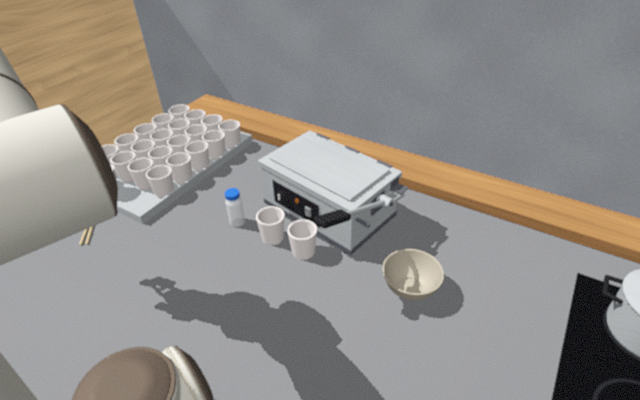

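View pics/top0.png

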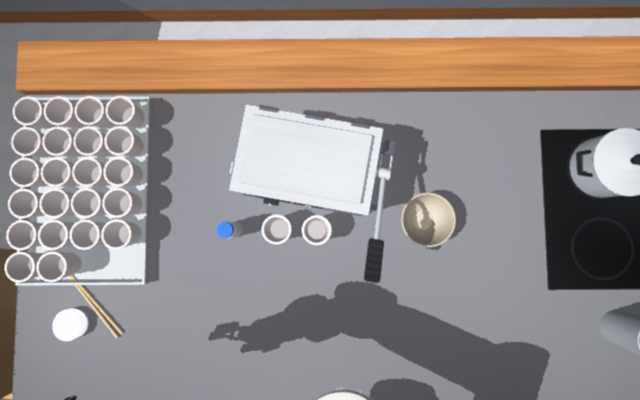

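```bash
cat > h.py <<'E'
import numpy as np,cv2
def pts(c):
    h,w=c["range_z"].shape;u,v=np.meshgrid(np.arange(w),np.arange(h))
    z=c["range_z"];K=c["K"]
    P=np.stack([(u-K[0,2])/K[0,0]*z,(v-K[1,2])/K[1,1]*z,z],-1)
    return (P-c["t"])@c["R"]
E
python3 - <<'E'
from h import *
c=dict(np.load("top0.npz"));P=pts(c);f=c["frame"].astype(int)
# lid
z=P[...,2]
m=np.zeros(z.shape,bool);m[100:220,225:390]=1
lid=(m&(z>0.155)&(f.min(2)>110)).astype(np.uint8)
n,l,s,_=cv2.connectedComponentsWithStats(lid)
k=1+np.argmax(s[1:,4]);L=P[l==k]
print("lid",s[k],np.percentile(L[:,2],[5,50,95]))
r=cv2.minAreaRect((L[:,:2]*1000).astype(np.float32));print(r,cv2.boxPoints(r))
# plate
m[:]=0;m[225:295,355:395]=1
pl=(m&(z>0.1)&(f.max(2)<70)); 
A=P[pl];print("plate n",len(A),A.mean(0),A.min(0),A.max(0))
r=cv2.minAreaRect((A[:,:2]*1000).astype(np.float32));print(r)
A0=A.mean(0);_,S,V=np.linalg.svd(A-A0);print(S,V)
for (a,b,cc,d) in [(215,250,400,460),(205,240,265,290),(205,240,300,330),(215,240,215,240)]:
    q=P[a:b,cc:d].reshape(-1,3);q=q[(q[:,2]>0.03)];print(q[:,:].min(0).round(3),q.max(0).round(3))
E
```

```text
lid [  229   105   154   111 12388] [0.16604388 0.17671613 0.17988525]
((694.4552001953125, 87.97766876220703), (332.2488708496094, 247.34872436523438), 78.70436096191406) [[540.6374  -50.70459]
 [783.1949  -99.15315]
 [848.273   226.65993]
 [605.7155  275.1085 ]]
plate n 601 [ 0.48172797 -0.06126081  0.23345994] [ 0.43932471 -0.08291125  0.21119521] [0.55953219 0.04389236 1.05886233]
((497.0669860839844, -11.881340026855469), (142.82366943359375, 87.47462463378906), 73.24698638916016)
[1.20588933 0.60647259 0.21507641] [[-0.01563316  0.14448913  0.98938289]
 [ 0.99240933 -0.11847303  0.03298274]
 [-0.12198083 -0.98238843  0.14154026]]
[ 0.501 -0.293  0.03 ] [0.581 0.044 1.059]
[0.52  0.044 0.03 ] [0.609 0.197 1.059]
[0.519 0.03  0.03 ] [0.61  0.102 1.059]
[0.526 0.044 0.031] [0.566 0.31  1.059]
```

```bash
python3 - <<'E'
import cv2
a=cv2.imread("pics/top0.png")[90:300,210:470];cv2.imwrite("pics/topc.png",cv2.resize(a,None,fx=3,fy=2.8,interpolation=2))
a=cv2.imread("pics/side0.png")[120:310,220:460];cv2.imwrite("pics/sidec.png",cv2.resize(a,None,fx=3,fy=3,interpolation=2))
E
```

```text
(no output)
```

View pics/sidec.png

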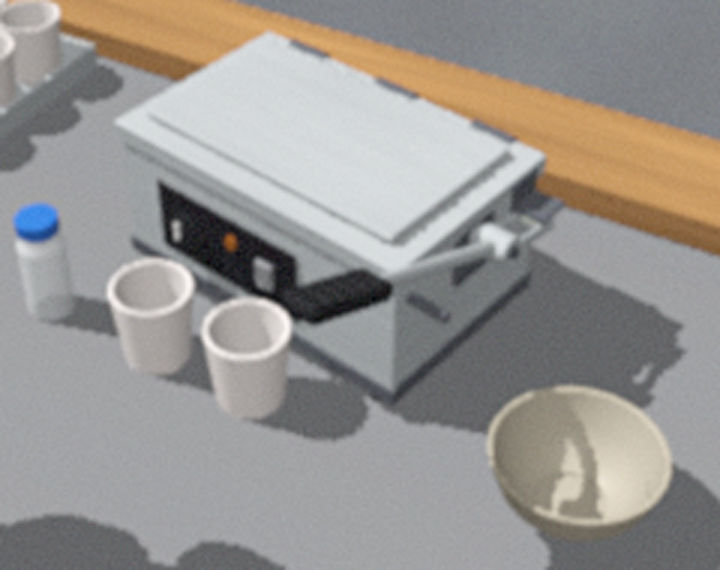

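View pics/topc.png

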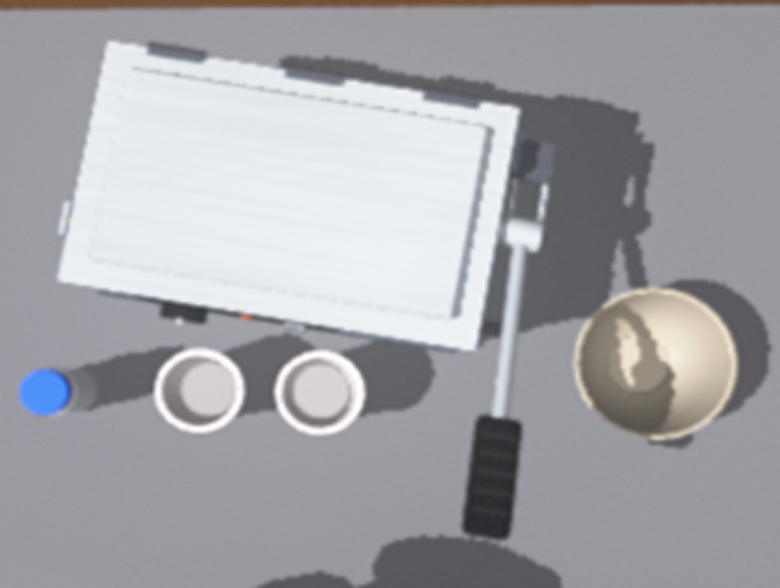

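The top view shows the lid (corners about 247,105 / 383,125 / 369,213 / 230,190), the black plate around (374,260), the bowl at (429,219), the cups at (277,229) and (316,230), and the shaker at (226,230). Some range holes spoiled the fit, so I'll filter them out.

```bash
python3 - <<'E'
from h import *
c=dict(np.load("top0.npz"));P=pts(c);f=c["frame"].astype(int)
z=P[...,2];ok=(c["range_z"]>0.3)
m=np.zeros(z.shape,bool);m[100:220,225:390]=1
lid=(m&ok&(z>0.158)&(z<.2)&(f.min(2)>110)).astype(np.uint8)
lid=cv2.morphologyEx(lid,cv2.MORPH_OPEN,np.ones((5,5)))
L=P[lid>0];r=cv2.minAreaRect((L[:,:2]*1000).astype(np.float32));print("lid",r,cv2.boxPoints(r).round(),L[:,2].min(),L[:,2].max())
m[:]=0;m[225:295,355:395]=1
# plate by colour only ray cast to z 0.229 + by range
pm=(m&(f.max(2)<60)&(z<.5)&ok&(z>.1))
A=P[pm];print("plate",len(A),np.median(A,0),A.min(0),A.max(0))
r=cv2.minAreaRect((A[:,:2]*1000).astype(np.float32));print(r)
G=np.c_[A[:,:2],np.ones(len(A))]
co=np.linalg.lstsq(G,A[:,2],rcond=None)[0];print("plane",co,np.degrees(np.arctan(np.hypot(*co[:2]))),np.degrees(np.arctan2(co[1],co[0])),np.std(G@co-A[:,2]), "z at rect centre",co@[r[0][0]/1e3,r[0][1]/1e3,1])
for n,(a,b,cc,d) in dict(bowl=(185,255,398,460),cupa=(210,250,258,296),cupb=(210,250,297,335),sh=(215,245,212,242)).items():
    q=P[a:b,cc:d][ok[a:b,cc:d]];q=q[(q[:,2]>0.03)&(q[:,2]<.3)];print(n,q.min(0).round(3),q.max(0).round(3))
s=dict(np.load("side0.npz"));Q=pts(s);fs=s["frame"].astype(int);oks=s["range_z"]>.3
B=Q[oks&(fs.max(2)<60)];
d=np.linalg.norm(B[:,:2]-np.array(r[0])/1e3,axis=1);B=B[(d<.07)&(B[:,2]>.17)]
print("side",len(B),B.mean(0),B.min(0),B.max(0))
E
```

```text
lid ((706.268310546875, 71.9999008178711), (358.3478088378906, 215.0992889404297), 79.37550354003906) [[ 568.  -84.]
 [ 779. -124.]
 [ 845.  228.]
 [ 634.  268.]] 0.15803439503875655 0.19308379682209814
plate 519 [ 0.47790959 -0.06148499  0.23212796] [ 0.43932471 -0.08254386  0.2116964 ] [ 0.52571767 -0.041004    0.24796392]
((482.42840576171875, -62.068748474121094), (29.551288604736328, 84.55791473388672), 79.16122436523438)
plane [-0.38927571  0.07384031  0.42277877] 21.614316532474255 169.259375653968 0.0015385933286146969 z at rect centre 0.23039793643362597
bowl [ 0.501 -0.293  0.03 ] [ 0.637 -0.155  0.071]
cupa [0.512 0.13  0.03 ] [0.583 0.202 0.084]
cupb [0.509 0.017 0.03 ] [0.596 0.1   0.085]
sh [0.526 0.268 0.031] [0.566 0.31  0.116]
side 363 [ 0.47087463 -0.06700686  0.23145815] [ 0.43646277 -0.08602633  0.20401745] [ 0.51970007 -0.03951769  0.24683521]
```

Call:
arm_command(
  increments=[
    [[-0.4,0.4,-0.6],0.4],
    [[-1.2,1.3,-1.5],1.0],
    [[-2.4,2.6,-2.4],1.8],
    [[-3.7,4.0,-3.2],2.6],
    [[-5.0,5.4,-3.9],3.4],
  ],
  claw=1,
  force=20,
)

```text
time: 0.6
ee_pos: [0.273, 0.3517, 0.3007]
tcp_rot: [180.0, -0.0, 49.0]
wrist_force: [0.6, 1.2, -1.1]
opening: 0.0122
```

```bash
cat > go.py <<'E'
import sys,numpy as np
from scipy.spatial.transform import Rotation as R
from workcell import get_obs
o=get_obs();x,y,z,yaw=map(float,sys.argv[1:5])
M=R.from_euler('xyz',o['tcp_rot'],degrees=True).as_matrix()
d=M.T@(np.array([x,y,z])-o['ee_pos'])/0.025
dy=(yaw-o['tcp_rot'][2]+180)%360-180
print("t",o['time'],o['ee_pos'].round(4),o['tcp_rot'].round(1),"F",o['wrist_force'].round(1),"open",round(o['opening'],4),"q",o['q'].round(0))
print("units",d.round(2),"roll",round(-dy/6,2))
E
python3 go.py 0.482 -0.062 0.30 -10.8
```

```text
t 0.6 [0.273  0.3517 0.3007] [180.  -0.  49.] F [ 0.6  1.2 -1.1] open 0.0122 q [ 52.  -6.  11. 106.  -0.  93.]
units [-7.02 17.16  0.04] roll 9.97
```

Call:
arm_command(
  increments=[
    [[-0.6,1.4,0],0.8],
    [[-1.2,3.0,0],1.7],
    [[-1.9,4.6,0],2.6],
    [[-2.6,6.3,0],3.6],
    [[-3.2,7.9,0],4.6],
  ],
)

```text
time: 1.1
ee_pos: [0.3696, 0.1592, 0.3021]
tcp_rot: [180.0, -0.1, 21.1]
wrist_force: [1.1, 0.7, 0.0]
opening: -0.0003
```

```bash
python3 go.py 0.482 -0.062 0.30 -10.8
```

```text
t 1.1 [0.3696 0.1592 0.3021] [ 1.80e+02 -1.00e-01  2.11e+01] F [1.1 0.7 0. ] open -0.0003 q [ 23. -11.   6. 107.  -0.  92.]
units [1.01 9.87 0.09] roll 5.31
```

Call:
arm_command(
  increments=[
    [[0.15,1.5,0],0.8],
    [[0.3,3.0,0],1.7],
    [[0.5,4.6,0.1],2.6],
    [[0.6,6.1,0.1],3.5],
    [[0.7,7.3,0.1],4.2],
  ],
)

```text
time: 1.6
ee_pos: [0.4514, -0.0073, 0.3007]
tcp_rot: [180.0, -0.1, -4.5]
wrist_force: [-0.4, 0.5, -0.2]
opening: -0.0
```

```bash
python3 go.py 0.482 -0.062 0.275 -10.8
```

```text
t 1.6 [ 0.4514 -0.0073  0.3007] [ 1.8e+02 -1.0e-01 -4.5e+00] F [-0.4  0.5 -0.2] open -0.0 q [ -1.  -5.  11. 106.  -0.  94.]
units [1.39 2.08 1.03] roll 1.05
```

Call:
arm_command(
  increments=[
    [[0.4,0.7,0.2],0.3],
    [[0.8,1.4,0.4],0.6],
    [[1.1,1.8,0.7],0.9],
    [[1.3,2.0,0.9],1.0],
    [[1.4,2.1,1.0],1.05],
  ],
)

```text
time: 2.1
ee_pos: [0.4821, -0.0626, 0.2753]
tcp_rot: [-180.0, -0.1, -10.9]
wrist_force: [-0.5, 0.1, -0.5]
opening: 0.0002
```

```bash
python3 go.py 0.482 -0.062 0.255 -10.8; python3 - <<'E'
from h import *
from workcell import camera
for n in("side","top"):
    c=camera(n);np.savez(n+"1.npz",**c);f=c["frame"][:,:,::-1]
    f=f[120:310,220:460] if n=="side" else f[150:300,290:450]
    cv2.imwrite(f"pics/{n}1.png",cv2.resize(f,None,fx=3,fy=3))
E
```

```text
t 2.1 [ 0.4821 -0.0626  0.2753] [-1.80e+02 -1.00e-01 -1.09e+01] F [-0.5  0.1 -0.5] open 0.0002 q [ -7.  -2.  12. 103.   0.  93.]
units [-0.01 -0.02  0.81] roll -0.01
```

View pics/side1.png

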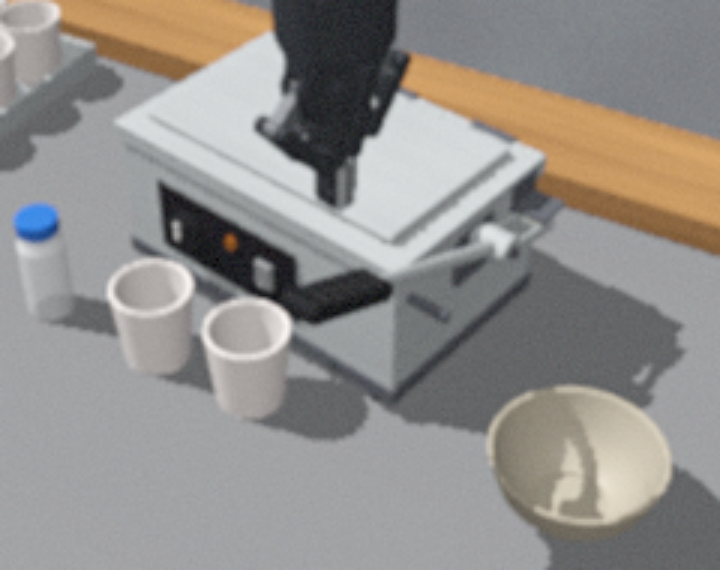

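View pics/top1.png

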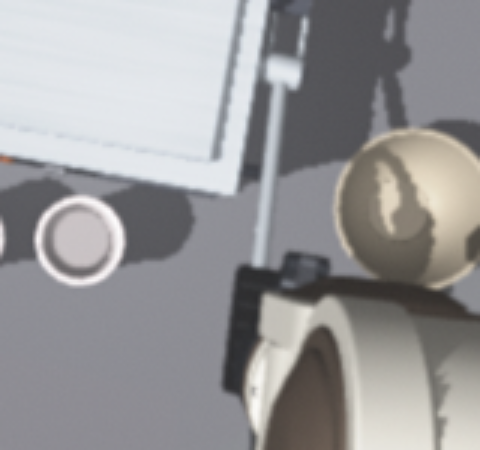

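```bash
python3 - <<'E'
from h import *
c=dict(np.load("side1.npz"))
for X in [(.482,-.0626,.264),(.482,-.062,.230)]:
    p=c["K"]@(c["R"]@np.array(X)+c["t"]);print(p[:2]/p[2])
P=pts(c);sub=P[160:200,315:350];g=(c["range_z"][160:200,315:350]>.3)&(abs(sub[...,0]-.48)<.05)&(sub[...,2]<.33)&(sub[...,2]>.25)
q=sub[g];print(len(q),q.mean(0),q.min(0),q.max(0))
E
```

```text
[331.94384751 202.67213618]
[331.78351407 215.0814942 ]
122 [ 0.47478635 -0.06655979  0.31959237] [ 0.4659507  -0.07369823  0.30398859] [ 0.49374249 -0.051014    0.32998539]
```

```bash
python3 - <<'E'
from h import *
c=dict(np.load("side1.npz"));f=c["frame"][:,:,::-1][125:235,290:370]
cv2.imwrite("pics/z1.png",cv2.resize(f,None,fx=5,fy=5,interpolation=cv2.INTER_NEAREST))
P=pts(c)
for v in range(170,222,3): print(v,P[v,333].round(3),c["frame"][v,333],P[v,340].round(3))
E
```

```text
170 [ 0.47  -0.072  0.357] [32 41 37] [0.699 0.039 0.176]
173 [ 0.469 -0.073  0.351] [34 39 40] [0.683 0.03  0.179]
176 [ 0.472 -0.071  0.341] [94 99 99] [0.673 0.025 0.178]
179 [ 0.474 -0.07   0.332] [120 123 125] [0.663 0.019 0.177]
182 [ 0.473 -0.071  0.326] [124 123 128] [0.652 0.013 0.177]
185 [ 0.472 -0.071  0.319] [124 125 128] [0.642 0.007 0.177]
188 [ 0.472 -0.071  0.312] [117 122 125] [0.633 0.002 0.176]
191 [0.616 0.012 0.174] [172 176 178] [ 0.62  -0.005  0.177]
194 [0.612 0.01  0.168] [209 213 214] [ 0.613 -0.009  0.175]
197 [0.604 0.006 0.166] [215 220 221] [ 0.606 -0.013  0.172]
200 [ 0.593 -0.001  0.167] [211 215 216] [ 0.6   -0.016  0.168]
203 [ 0.592 -0.001  0.158] [150 157 157] [ 0.591 -0.021  0.167]
206 [ 0.589 -0.003  0.152] [146 149 149] [ 0.588 -0.023  0.161]
209 [0.596 0.001 0.136] [148 155 157] [ 0.523 -0.059  0.215]
212 [ 0.495 -0.058  0.227] [53 58 57] [ 0.51  -0.066  0.219]
215 [ 0.483 -0.064  0.231] [56 57 56] [ 0.498 -0.073  0.223]
218 [ 0.47  -0.072  0.235] [48 48 47] [ 0.487 -0.079  0.225]
221 [ 0.465 -0.075  0.233] [35 32 32] [ 0.487 -0.079  0.217]
```

View pics/z1.png

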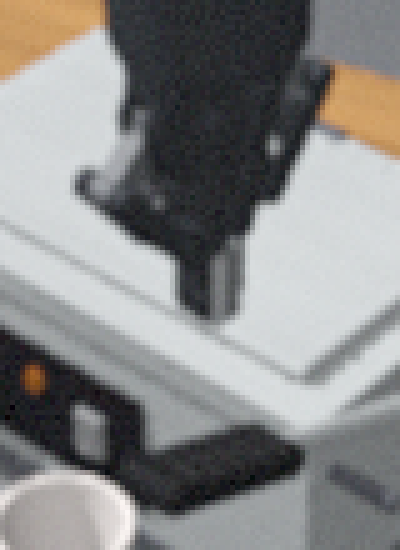

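The side view shows the closed tips ending at about (332,188), which is z ≈ 0.308 by range. The pose implies 0.264, so they disagree. I'll descend gently and check again.

Call:
arm_command(
  increments=[
    [[0,0,0.2],0],
    [[0,0,0.4],0],
    [[0,0,0.6],0],
    [[0,0,0.7],0],
    [[0,0,0.8],0],
  ],
)

```text
time: 2.7
ee_pos: [0.482, -0.062, 0.2552]
tcp_rot: [-180.0, -0.1, -10.8]
wrist_force: [0.1, 0.3, 0.4]
opening: -0.0001
```

```bash
python3 go.py 0.482 -0.062 0.255 -10.8; cat > look.py <<'E'
import sys
from h import *
from workcell import camera,get_obs
c=camera("side");np.savez("s.npz",**c);f=c["frame"][:,:,::-1][60:260,230:430]
cv2.imwrite(f"pics/{sys.argv[1]}.png",cv2.resize(f,None,fx=3,fy=3,interpolation=cv2.INTER_CUBIC))
P=pts(c)
for v in range(176,232,4): print(v,P[v,333].round(3),c["frame"][v,333])
E
python3 look.py z2
```

```text
t 2.7 [ 0.482  -0.062   0.2552] [-1.80e+02 -1.00e-01 -1.08e+01] F [0.1 0.3 0.4] open -0.0001 q [ -7.  -2.   9. 101.   0.  93.]
units [ 0.   -0.    0.01] roll -0.0
176 [ 0.47  -0.072  0.342] [28 26 33]
180 [ 0.47  -0.072  0.333] [38 42 44]
184 [ 0.474 -0.07   0.32 ] [93 94 95]
188 [ 0.473 -0.071  0.311] [124 125 127]
192 [ 0.472 -0.071  0.302] [127 127 129]
196 [ 0.472 -0.071  0.292] [118 125 123]
200 [ 0.593 -0.001  0.167] [214 218 220]
204 [ 0.591 -0.002  0.156] [156 159 161]
208 [ 0.594 -0.     0.141] [140 145 144]
212 [ 0.497 -0.056  0.225] [52 58 57]
216 [ 0.479 -0.067  0.232] [50 49 46]
220 [ 0.466 -0.074  0.234] [41 45 42]
224 [ 0.465 -0.075  0.224] [39 42 43]
228 [0.598 0.002 0.07 ] [159 161 163]
```

View pics/z2.png

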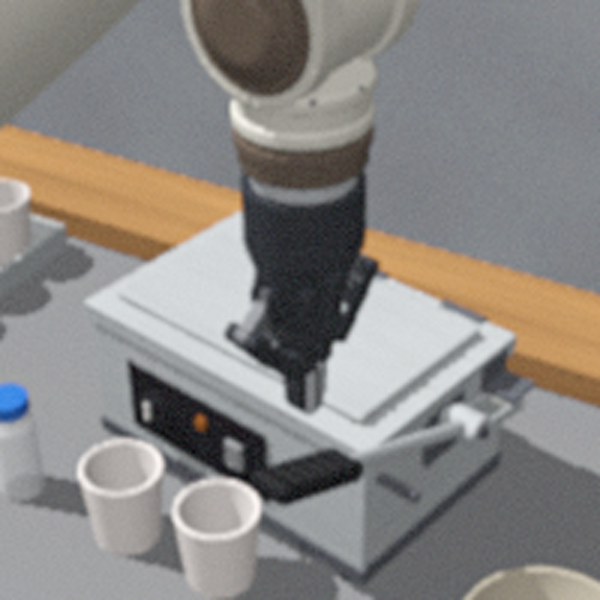

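Call:
arm_command(
  increments=[
    [[0,0,0.25],0],
    [[0,0,0.6],0],
    [[0,0,0.95],0],
    [[0,0,1.2],0],
    [[0,0,1.35],0],
  ],
)

```text
time: 3.25
ee_pos: [0.4817, -0.0621, 0.2202]
tcp_rot: [-180.0, -0.0, -10.8]
wrist_force: [0.4, -0.4, -0.6]
opening: -0.0004
```

```bash
python3 go.py 0.482 -0.062 0.215 -10.8; python3 look.py z3
```

```text
t 3.25 [ 0.4817 -0.0621  0.2202] [-180.    -0.   -10.8] F [ 0.4 -0.4 -0.6] open -0.0004 q [-7. -3.  4. 97.  0. 93.]
units [ 0.01 -0.    0.21] roll -0.0
176 [ 0.462 -0.077  0.349] [39 40 42]
180 [ 0.466 -0.074  0.336] [35 38 41]
184 [ 0.465 -0.075  0.328] [39 35 38]
188 [ 0.464 -0.076  0.319] [34 43 41]
192 [ 0.472 -0.071  0.302] [34 41 40]
196 [ 0.469 -0.073  0.295] [38 38 39]
200 [ 0.474 -0.07   0.28 ] [124 126 129]
204 [ 0.474 -0.07   0.27 ] [127 129 131]
208 [ 0.473 -0.07   0.259] [127 128 131]
212 [ 0.496 -0.057  0.225] [80 79 83]
216 [ 0.479 -0.067  0.232] [50 50 50]
220 [ 0.467 -0.073  0.233] [39 36 43]
224 [ 0.463 -0.076  0.226] [46 44 40]
228 [0.598 0.002 0.07 ] [159 162 163]
```

View pics/z3.png

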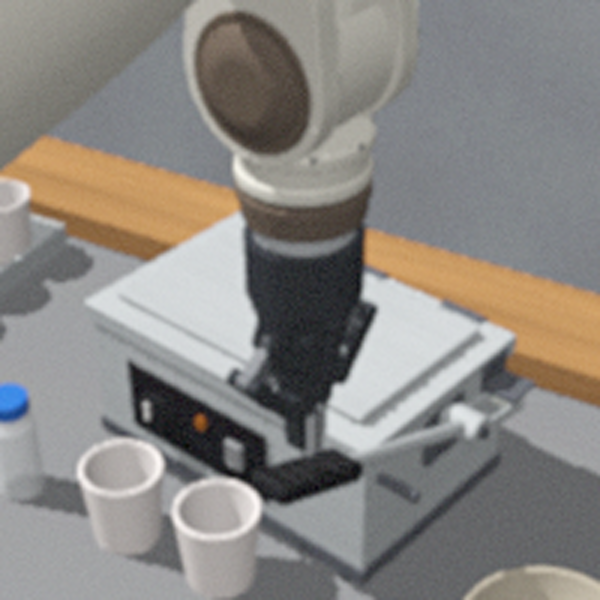

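The tip is above the plate's middle at crop (308,450), with roughly 15–20 mm to go. I'll approach slowly and watch the force.

Call:
arm_command(
  increments=[
    [[0,0,0.1],0],
    [[0,0,0.2],0],
    [[0,0,0.3],0],
    [[0,0,0.38],0],
    [[0,0,0.44],0],
  ],
)

```text
time: 3.8
ee_pos: [0.4817, -0.0621, 0.2088]
tcp_rot: [-180.0, -0.0, -10.8]
wrist_force: [1.1, 0.8, 0.7]
opening: -0.0001
```

```bash
python3 go.py 0.482 -0.062 0.205 -10.8
```

```text
t 3.8 [ 0.4817 -0.0621  0.2088] [-180.    -0.   -10.8] F [1.1 0.8 0.7] open -0.0001 q [-7. -4.  2. 96.  0. 93.]
units [ 0.01 -0.    0.15] roll -0.0
```

Call:
arm_command(
  increments=[
    [[0,0,0.06],0],
    [[0,0,0.12],0],
    [[0,0,0.18],0],
    [[0,0,0.24],0],
  ],
)

```text
time: 4.2
ee_pos: [0.4817, -0.0621, 0.203]
tcp_rot: [-180.0, -0.0, -10.8]
wrist_force: [-0.9, 0.5, 6.0]
opening: -0.0
```

```bash
python3 go.py 0.482 -0.062 0.205 -10.8;  python3 look.py z4
```

```text
t 4.2 [ 0.4817 -0.0621  0.203 ] [-180.    -0.   -10.8] F [-0.9  0.5  6. ] open -0.0 q [-7. -4.  1. 95.  0. 93.]
units [ 0.01 -0.   -0.08] roll -0.0
176 [ 0.473 -0.07   0.34 ] [35 36 40]
180 [ 0.462 -0.077  0.34 ] [47 50 53]
184 [ 0.462 -0.077  0.33 ] [39 40 40]
188 [ 0.465 -0.075  0.318] [39 40 43]
192 [ 0.462 -0.077  0.311] [24 31 42]
196 [ 0.464 -0.075  0.299] [40 41 46]
200 [ 0.469 -0.072  0.284] [38 36 34]
204 [ 0.473 -0.07   0.27 ] [70 72 76]
208 [ 0.471 -0.071  0.261] [129 131 132]
212 [ 0.472 -0.071  0.25 ] [122 125 123]
216 [ 0.474 -0.07   0.237] [121 123 128]
220 [ 0.466 -0.074  0.234] [34 39 41]
224 [ 0.464 -0.075  0.225] [25 21 23]
228 [0.594 0.001 0.073] [158 163 164]
```

View pics/z4.png

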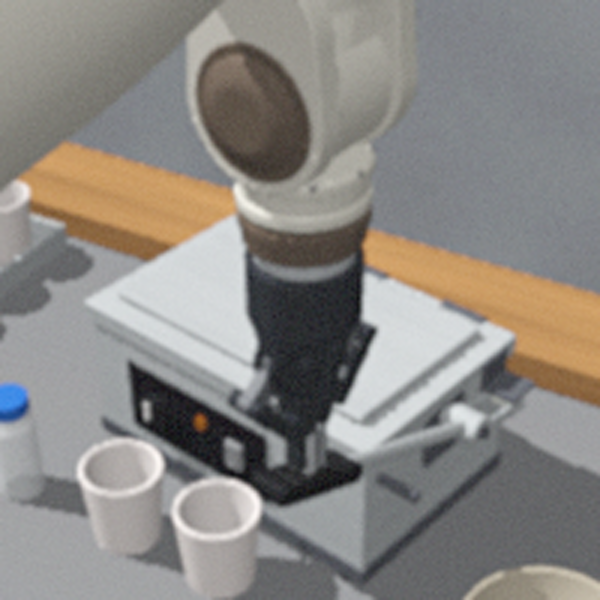

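Contact is confirmed: 6 N at TCP z ≈ 0.2035, with the tip mid-plate. Next I'll press to the vent position along the arc.

Call:
arm_command(
  increments=[
    [[-0.02,0,0.05],0],
    [[-0.05,0,0.12],0],
    [[-0.08,0,0.2],0],
    [[-0.11,0,0.28],0],
    [[-0.14,0,0.36],0],
  ],
)

```text
time: 4.75
ee_pos: [0.479, -0.0615, 0.1961]
tcp_rot: [-180.0, -0.3, -10.8]
wrist_force: [-2.1, 0.6, 15.6]
opening: 0.0001
```

```bash
python3 go.py 0.4745 -0.0605 0.1845 -10.8
```

```text
t 4.75 [ 0.479  -0.0615  0.1961] [-180.    -0.3  -10.8] F [-2.1  0.6 15.6] open 0.0001 q [-7. -5. -0. 94.  0. 93.]
units [-0.19 -0.01  0.46] roll -0.0
```

Call:
arm_command(
  increments=[
    [[-0.04,0,0.1],0],
    [[-0.08,0,0.19],0],
    [[-0.12,0,0.28],0],
    [[-0.16,0,0.36],0],
    [[-0.18,0,0.42],0],
  ],
)

```text
time: 5.25
ee_pos: [0.4758, -0.0609, 0.1875]
tcp_rot: [-180.0, -0.5, -10.8]
wrist_force: [-0.5, -0.8, 12.9]
opening: 0.0001
```

```bash
python3 go.py 0.4745 -0.0605 0.1845 -10.8;  python3 look.py z5; python3 - <<'E'
from h import *
c=dict(np.load("s.npz"));P=pts(c);o=np.array([.482,-.062]) ;a=np.radians(-10.8)
R=np.array([[np.cos(a),-np.sin(a)],[np.sin(a),np.cos(a)]])
org=o-R@np.array([-.196,-.187]);print("org",org)
Q=P.copy();Q[...,:2]=(P[...,:2]-org)@R
f=c["frame"].astype(int)
m=(f.min(2)>100)&(c["range_z"]>.3)&(Q[...,0]>-.12)&(Q[...,0]<.1)&(abs(Q[...,1])<.17)&(Q[...,2]>.15)
for lo in np.arange(-.11,.09,.02):
    k=m&(Q[...,0]>lo)&(Q[...,0]<lo+.02)&(Q[...,1]>-.16)&(Q[...,1]<.16)
    print(round(lo+.01,2),k.sum(),np.percentile(Q[k][:,2],[5,50,95]).round(4) if k.sum() else '')
E
```

```text
t 5.25 [ 0.4758 -0.0609  0.1875] [-180.    -0.5  -10.8] F [-0.5 -0.8 12.9] open 0.0001 q [-7. -5. -2. 93. -0. 94.]
units [-0.05 -0.01  0.12] roll -0.0
176 [ 0.447 -0.086  0.362] [38 42 48]
180 [ 0.447 -0.086  0.353] [35 35 42]
184 [-0.12  -0.414  0.842] [37 35 39]
188 [ 0.463 -0.076  0.32 ] [41 44 46]
192 [ 0.463 -0.076  0.311] [38 47 45]
196 [ 0.467 -0.074  0.297] [48 44 48]
200 [ 0.464 -0.075  0.289] [39 41 46]
204 [ 0.475 -0.069  0.268] [38 45 45]
208 [ 0.477 -0.068  0.255] [69 68 73]
212 [ 0.474 -0.07   0.248] [85 85 89]
216 [ 0.474 -0.07   0.237] [95 96 99]
220 [ 0.473 -0.07   0.227] [ 96  98 100]
224 [ 0.473 -0.07   0.215] [66 65 66]
228 [ 0.463 -0.076  0.215] [26 21 29]
org [0.70956861 0.08496098]
-0.1 827 [0.1525 0.176  0.1888]
-0.08 476 [0.1845 0.1879 0.1962]
-0.06 289 [0.1824 0.1941 0.1963]
-0.04 280 [0.1809 0.192  0.1945]
-0.02 253 [0.1786 0.19   0.1924]
0.0 258 [0.1772 0.1878 0.1902]
0.02 252 [0.1753 0.186  0.1882]
0.04 233 [0.1737 0.1837 0.1862]
0.06 224 [0.1715 0.1816 0.1843]
0.08 187 [0.169  0.1796 0.1821]
```

View pics/z5.png

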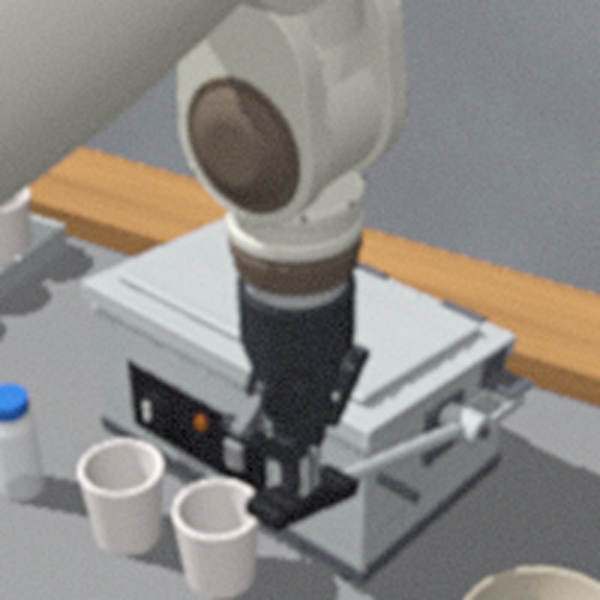

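The lid slope shows a tilt of about 0.104 rad, so the front is open about 21 mm. I need about 5.5 mm more plate travel.

Call:
arm_command(
  increments=[
    [[-0.02,0,0.07],0],
    [[-0.05,0,0.14],0],
    [[-0.07,0,0.2],0],
    [[-0.08,0,0.24],0],
    [[-0.08,0,0.26],0],
  ],
)

```text
time: 5.8
ee_pos: [0.4744, -0.0607, 0.1827]
tcp_rot: [-180.0, -0.7, -10.8]
wrist_force: [-2.0, 0.0, 12.5]
opening: -0.0002
```

```bash
cat > tilt.py <<'E'
from h import *
from workcell import camera,get_obs
c=camera("side");P=pts(c);a=np.radians(-10.8)
R=np.array([[np.cos(a),-np.sin(a)],[np.sin(a),np.cos(a)]]);org=np.array([.7096,.0850])
Q=P.copy();Q[...,:2]=(P[...,:2]-org)@R
f=c["frame"].astype(int)
m=(f.min(2)>100)&(c["range_z"]>.3)&(Q[...,0]>-.07)&(Q[...,0]<.075)&(Q[...,1]>-.05)&(Q[...,1]<.12)&(Q[...,2]>.17)
A=Q[m]
for _ in range(4):
    p=np.polyfit(A[:,0],A[:,2],1);r=A[:,2]-np.polyval(p,A[:,0]);A=A[abs(r)<max(.002,1.5*r.std())]
t=-np.arctan(p[0]);print("tilt",t,"open mm",204*np.sin(t)*1.0,len(A),r.std(), "time",get_obs()['time'])
E
python3 go.py 0.4745 -0.0605 0.1845 -10.8;python3 tilt.py
```

```text
t 5.8 [ 0.4744 -0.0607  0.1827] [-180.    -0.7  -10.8] F [-2.   0.  12.5] open -0.0002 q [-7. -6. -3. 92. -0. 94.]
units [ 0.   -0.01 -0.07] roll -0.0
tilt 0.14406354104743302 open mm 29.287409904318082 473 0.0008401236582069751 time 5.85
```

The lid is open 29 mm. Camera calls pass time while the arm holds its target, so I'll use them to hold and monitor.

```bash
for i in 1 ; do python3 - <<'E'
from workcell import camera,get_obs
for k in range(24): camera("top")
o=get_obs();print(o['time'],o['ee_pos'],o['wrist_force'].round(1))
E
python3 tilt.py; python3 - <<'E'
from workcell import camera,get_obs
for k in range(24): camera("top")
o=get_obs();print(o['time'],o['ee_pos'],o['wrist_force'].round(1))
E
python3 tilt.py;done
```

```text
7.05 [ 0.47433581 -0.06067703  0.18260481] [-2.1  0.6 11.5]
tilt 0.14499707214216623 open mm 29.47586464576696 471 0.0008853006340453251 time 7.1
8.3 [ 0.47434553 -0.06068862  0.18260075] [-2.1 -0.4 12.5]
tilt 0.14562502085754686 open mm 29.602616108515125 469 0.0009013932307924943 time 8.35
```

Vent hold is done: 2.6 s at about 29.5 mm. Now I'll press on smoothly to the stop.

Call:
arm_command(
  increments=[
    [[-0.02,0,0.1],0],
    [[-0.05,0,0.18],0],
    [[-0.08,0,0.28],0],
    [[-0.11,0,0.38],0],
    [[-0.14,0,0.48],0],
  ],
)

```text
time: 8.85
ee_pos: [0.4714, -0.0601, 0.1725]
tcp_rot: [-180.0, -0.9, -10.8]
wrist_force: [-3.7, 0.2, 14.5]
opening: 0.0003
```

Call:
arm_command(
  increments=[
    [[-0.04,0,0.16],0],
    [[-0.06,0,0.26],0],
    [[-0.09,0,0.36],0],
    [[-0.11,0,0.46],0],
    [[-0.13,0,0.56],0],
  ],
)

```text
time: 9.35
ee_pos: [0.4685, -0.0596, 0.16]
tcp_rot: [-180.0, -1.0, -10.8]
wrist_force: [-5.6, 0.4, 12.1]
opening: 0.0001
```

```bash
python3 go.py 0.464 -0.0585 0.1356 -10.8;python3 look.py z6
```

```text
t 9.35 [ 0.4685 -0.0596  0.16  ] [-180.    -1.   -10.8] F [-5.6  0.4 12.1] open 0.0001 q [-7. -7. -7. 90. -0. 94.]
units [-0.2  -0.01  0.97] roll -0.0
176 [ 0.446 -0.086  0.363] [86 88 87]
180 [ 0.443 -0.088  0.357] [32 38 43]
184 [ 0.444 -0.087  0.346] [43 49 49]
188 [ 0.442 -0.088  0.339] [46 42 50]
192 [ 0.444 -0.087  0.328] [41 39 43]
196 [ 0.443 -0.088  0.318] [42 43 48]
200 [ 0.471 -0.071  0.282] [40 42 48]
204 [ 0.468 -0.073  0.275] [47 46 53]
208 [ 0.47  -0.072  0.262] [44 46 51]
212 [ 0.469 -0.072  0.252] [38 43 48]
216 [ 0.469 -0.072  0.242] [29 34 38]
220 [ 0.471 -0.071  0.229] [76 80 76]
224 [ 0.48  -0.066  0.209] [86 88 91]
228 [ 0.477 -0.067  0.199] [ 97 100 101]
```

View pics/z6.png

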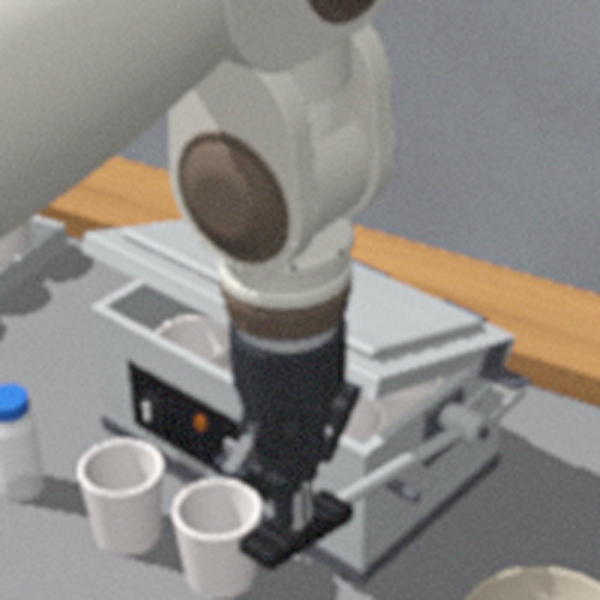

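The lid is about a third of the way up, the tips are mid-plate at crop (300,520), and the cups are clear. Continuing.

Call:
arm_command(
  increments=[
    [[-0.05,0,0.16],0],
    [[-0.09,0,0.26],0],
    [[-0.12,0,0.36],0],
    [[-0.15,0,0.46],0],
    [[-0.17,0,0.56],0],
  ],
)

```text
time: 9.9
ee_pos: [0.4657, -0.0591, 0.1471]
tcp_rot: [-180.0, -1.2, -10.8]
wrist_force: [3.0, -1.2, 10.3]
opening: 0.0001
```

Call:
arm_command(
  increments=[
    [[-0.04,0,0.16],0],
    [[-0.06,0,0.26],0],
    [[-0.08,0,0.36],0],
    [[-0.1,0,0.46],0],
    [[-0.11,0,0.56],0],
  ],
)

```text
time: 10.4
ee_pos: [0.4642, -0.0588, 0.1342]
tcp_rot: [-180.0, -1.3, -10.8]
wrist_force: [0.2, -1.5, 7.8]
opening: -0.0001
```

```bash
python3 go.py 0.4625 -0.0583 0.099 -10.8;python3 look.py z7
```

```text
t 10.4 [ 0.4642 -0.0588  0.1342] [-180.    -1.3  -10.8] F [ 0.2 -1.5  7.8] open -0.0001 q [ -7.  -9. -11.  87.  -0.  94.]
units [-0.1  -0.01  1.41] roll -0.01
176 [ 0.437 -0.091  0.37 ] [87 81 72]
180 [ 0.44  -0.09   0.359] [75 66 61]
184 [ 0.44  -0.089  0.35 ] [83 78 77]
188 [ 0.445 -0.087  0.336] [87 88 93]
192 [ 0.44  -0.089  0.331] [40 40 45]
196 [ 0.441 -0.089  0.32 ] [43 48 51]
200 [ 0.44  -0.09   0.312] [41 39 47]
204 [ 0.442 -0.088  0.3  ] [45 46 50]
208 [ 0.465 -0.075  0.267] [41 41 45]
212 [ 0.465 -0.075  0.257] [39 40 46]
216 [ 0.465 -0.075  0.246] [44 42 47]
220 [ 0.463 -0.076  0.237] [50 46 52]
224 [ 0.473 -0.07   0.216] [29 32 36]
228 [ 0.469 -0.073  0.209] [65 70 73]
```

View pics/z7.png

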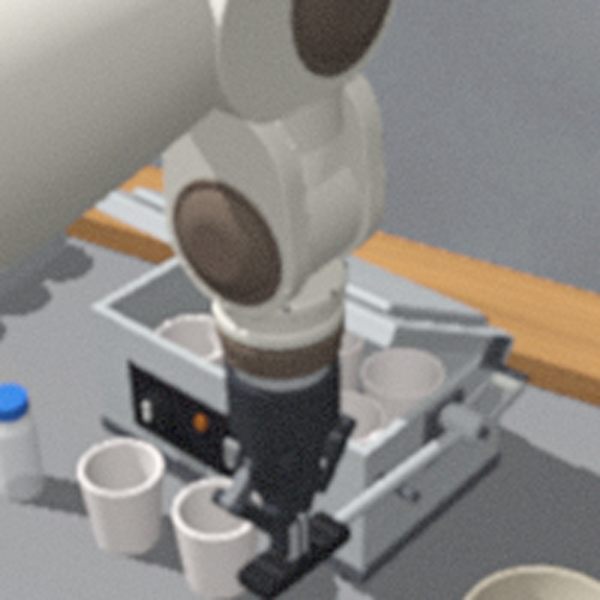

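Call:
arm_command(
  increments=[
    [[-0.02,0,0.15],0],
    [[-0.03,0,0.25],0],
    [[-0.04,0,0.35],0],
    [[-0.05,0,0.45],0],
    [[-0.06,0,0.54],0],
  ],
)

```text
time: 10.95
ee_pos: [0.4636, -0.0587, 0.1211]
tcp_rot: [-180.0, -1.4, -10.8]
wrist_force: [-0.3, -0.6, 6.5]
opening: -0.0
```

Call:
arm_command(
  increments=[
    [[0,0,0.13],0],
    [[0,0,0.22],0],
    [[-0.01,0,0.31],0],
    [[-0.01,0,0.4],0],
    [[-0.01,0,0.48],0],
  ],
)

```text
time: 11.45
ee_pos: [0.4637, -0.0587, 0.1096]
tcp_rot: [-180.0, -1.5, -10.8]
wrist_force: [-2.5, 0.0, 6.4]
opening: -0.0001
```

```bash
python3 go.py 0.4625 -0.0583 0.099 -10.8;python3 look.py z8
```

```text
t 11.45 [ 0.4637 -0.0587  0.1096] [-180.    -1.5  -10.8] F [-2.5  0.   6.4] open -0.0001 q [ -7.  -9. -14.  84.  -0.  94.]
units [-0.06 -0.01  0.42] roll -0.01
176 [ 0.437 -0.091  0.37 ] [142 141 133]
180 [ 0.439 -0.09   0.36 ] [162 159 152]
184 [ 0.436 -0.092  0.353] [154 152 144]
188 [ 0.437 -0.092  0.344] [86 77 70]
192 [ 0.438 -0.091  0.333] [76 68 60]
196 [ 0.446 -0.086  0.316] [117 120 120]
200 [ 0.441 -0.089  0.311] [49 49 55]
204 [ 0.44  -0.089  0.302] [40 37 47]
208 [ 0.441 -0.089  0.291] [36 42 43]
212 [ 0.44  -0.09   0.282] [37 41 39]
216 [ 0.439 -0.09   0.273] [47 49 51]
220 [ 0.462 -0.076  0.238] [45 44 51]
224 [ 0.465 -0.075  0.224] [41 44 46]
228 [ 0.464 -0.075  0.214] [38 44 45]
```

View pics/z8.png

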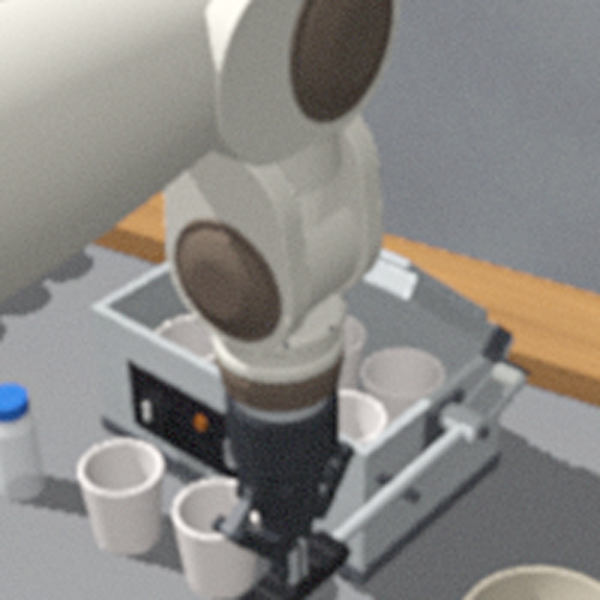

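Call:
arm_command(
  increments=[
    [[0,0,0.1],0],
    [[0,0,0.16],0],
    [[0,0,0.21],0],
    [[0,0,0.26],0],
    [[0,0,0.3],0],
  ],
)

```text
time: 12.0
ee_pos: [0.464, -0.0587, 0.1026]
tcp_rot: [-180.0, -1.5, -10.8]
wrist_force: [-4.7, 0.3, 14.4]
opening: -0.0004
```

```bash
python3 go.py 0.4625 -0.0583 0.099 -10.8
```

```text
t 12.0 [ 0.464  -0.0587  0.1026] [-180.    -1.5  -10.8] F [-4.7  0.3 14.4] open -0.0004 q [ -7.  -9. -14.  83.  -0.  94.]
units [-0.06 -0.    0.14] roll -0.0
```

Call:
arm_command(
  increments=[
    [[0,0,0.06],0],
    [[0,0,0.08],0],
    [[0,0,0.1],0],
    [[0,0,0.1],0],
  ],
)

```text
time: 12.4
ee_pos: [0.4641, -0.0587, 0.1024]
tcp_rot: [-179.9, -1.6, -10.8]
wrist_force: [-9.1, 1.6, 20.3]
opening: 0.0
```

```bash
python3 go.py 0.4625 -0.0583 0.099 -10.8;python3 look.py z9 >/dev/null; python3 - <<'E'
from h import *
from workcell import camera
c=camera("top");cv2.imwrite("pics/t9.png",c["frame"][:,:,::-1]);np.savez("t9.npz",**c)
P=pts(c);a=np.radians(-10.8)
R=np.array([[np.cos(a),-np.sin(a)],[np.sin(a),np.cos(a)]]);org=np.array([.7096,.0850])
Q=P.copy();Q[...,:2]=(P[...,:2]-org)@R
m=(c["range_z"]>.3)&(Q[...,0]>-.06)&(Q[...,0]<.08)&(abs(Q[...,1])<.1)&(Q[...,2]>.19)&(Q[...,2]<.36)
A=Q[m]
for _ in range(4):
    p=np.polyfit(A[:,0],A[:,2],1);r=A[:,2]-np.polyval(p,A[:,0]);A=A[abs(r)<max(.003,1.5*r.std())]
print(len(A),"tilt",-np.arctan(p[0]),r.std())
E
```

```text
t 12.4 [ 0.4641 -0.0587  0.1024] [-179.9   -1.6  -10.8] F [-9.1  1.6 20.3] open 0.0 q [ -7.  -9. -15.  83.  -0.  94.]
units [-0.07 -0.    0.14] roll -0.01
3346 tilt 0.714674135353369 0.0034228822406039447
```

View pics/z9.png

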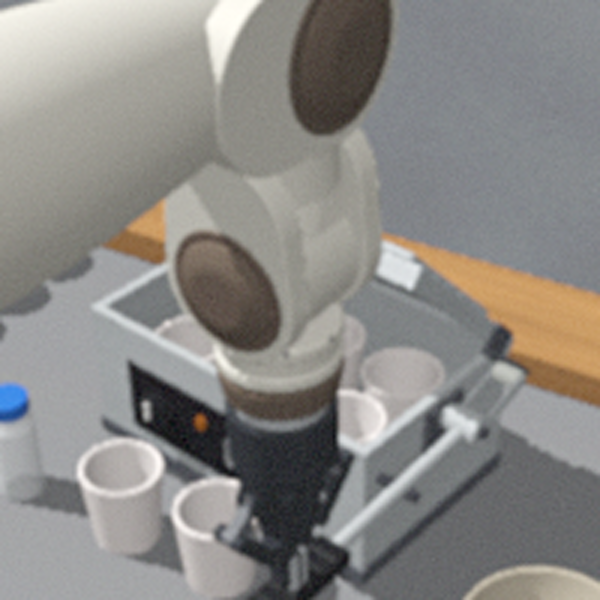

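View pics/t9.png

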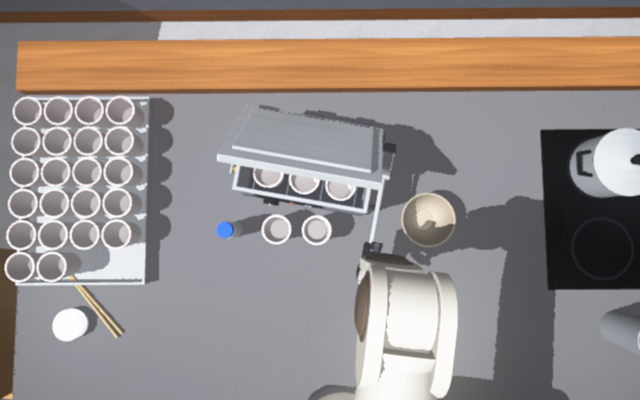

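Pressing harder no longer moves z (0.1024), so this looks like the stop. I'll check the lid tilt with a cleaner fit.

```bash
python3 - <<'E'
from h import *
c=dict(np.load("t9.npz"));P=pts(c);a=np.radians(-10.8)
R=np.array([[np.cos(a),-np.sin(a)],[np.sin(a),np.cos(a)]]);org=np.array([.7096,.0850])
Q=P.copy();Q[...,:2]=(P[...,:2]-org)@R
m=(c["range_z"]>.3)&(Q[...,0]>-.06)&(Q[...,0]<.11)&(abs(Q[...,1])<.12)&(Q[...,2]>.17)&(Q[...,2]<.36)
for x in np.arange(-.06,.11,.01):
    k=m&(abs(Q[...,0]-x)<.003)
    if k.sum(): print(round(x,3),k.sum(),np.percentile(Q[k][:,2],[10,50,90]).round(4))
u=m&(Q[...,0]>-.02)&(Q[...,0]<.07)
A=Q[u]
rng=np.random.default_rng(0);best=0
for _ in range(500):
    i=A[rng.choice(len(A),3,0)];n=np.cross(i[1]-i[0],i[2]-i[0]);n/=np.linalg.norm(n)+1e-12
    k=abs((A-i[0])@n)<.0015
    if k.sum()>best:best=k.sum();K=k
B=A[K];n=np.linalg.svd(B-B.mean(0),full_matrices=False)[2][2];n*=np.sign(n[2]);print(best,len(A),n,np.arctan2(n[0],n[2]))
from workcell import get_obs
o=get_obs();print(o['time'],o['ee_pos'],o['wrist_force'])
E
```

```text
-0.05 403 [0.2986 0.3018 0.3046]
-0.04 342 [0.3056 0.3079 0.3099]
-0.03 308 [0.2957 0.2984 0.3009]
-0.02 367 [0.2978 0.2997 0.3015]
-0.01 287 [0.29   0.2927 0.2952]
0.0 279 [0.2802 0.283  0.2855]
0.01 276 [0.2703 0.2731 0.2757]
0.02 260 [0.2605 0.2631 0.2661]
0.03 245 [0.2504 0.2533 0.256 ]
0.04 238 [0.2409 0.2436 0.2464]
0.05 225 [0.231  0.2338 0.2364]
0.06 224 [0.2214 0.2237 0.2265]
0.07 208 [0.211  0.2137 0.2165]
0.08 209 [0.2017 0.2039 0.2067]
0.09 198 [0.1913 0.1948 0.1972]
0.1 51 [0.1704 0.1716 0.1731]
3609 3855 [0.70099286 0.00249586 0.71316392] 0.7767917920633872
12.5 [ 0.46413209 -0.05873981  0.10242933] [-9.5151032   0.93360128 22.30841568]
```

```bash
python3 - <<'E'
from h import *
c=dict(np.load("top0.npz"));P=pts(c);a=np.radians(-10.8)
R=np.array([[np.cos(a),-np.sin(a)],[np.sin(a),np.cos(a)]]);org=np.array([.7096,.0850])
def box(c):
    Q=pts(c);Q[...,:2]=(Q[...,:2]-org)@R;return Q
Q=box(c)
k=(c["range_z"]>.3)&(abs(Q[...,0])<.06)&(abs(Q[...,1])<.12)&(Q[...,2]>.17)&(Q[...,2]<.19)
print("closed tilt",-np.polyfit(Q[k][:,0],Q[k][:,2],1)[0],Q[k][:,2].mean())
# lever bar direction, now
c=dict(np.load("t9.npz"));Q=box(c)
for x in np.arange(-.22,0.02,.01):
    k=(c["range_z"]>.3)&(abs(Q[...,0]-x)<.005)&(abs(Q[...,1]+.187)<.014)&(Q[...,2]>.08)
    if k.sum(): print(round(x,3),k.sum(),np.percentile(Q[k][:,2],[10,50,80]).round(4))
E
```

```text
closed tilt 0.0017209357113440959 0.1776518406900938
-0.22 224 [0.6074 0.6086 0.6094]
-0.21 230 [0.6034 0.6055 0.607 ]
-0.2 229 [0.5962 0.5999 0.602 ]
-0.19 264 [0.5036 0.5887 0.5932]
-0.18 368 [0.2198 0.4892 0.5724]
-0.17 165 [0.1374 0.4128 0.4411]
-0.16 57 [0.1316 0.225  0.2273]
-0.15 20 [0.132  0.1344 0.1361]
-0.14 21 [0.1317 0.1329 0.1353]
-0.13 20 [0.1336 0.1359 0.1368]
-0.12 21 [0.1334 0.1364 0.1379]
-0.11 21 [0.134  0.1381 0.1395]
-0.1 20 [0.1351 0.138  0.1396]
-0.09 22 [0.1356 0.1378 0.1393]
-0.08 39 [0.1259 0.1366 0.1396]
-0.07 26 [0.1266 0.1394 0.1419]
-0.06 20 [0.1392 0.1409 0.1417]
-0.05 21 [0.1397 0.1411 0.144 ]
-0.04 19 [0.1409 0.1427 0.1441]
-0.03 13 [0.1398 0.1447 0.1452]
-0.02 11 [0.1427 0.144  0.1451]
-0.01 22 [0.1433 0.1451 0.1481]
0.0 34 [0.1506 0.1543 0.1558]
0.01 35 [0.1505 0.1535 0.155 ]
```

Call:
arm_command(
  increments=[
    [[0,0,0.08],0],
    [[0,0,0.07],0],
    [[0,0,0.07],0],
    [[0,0,0.07],0],
    [[0,0,0.07],0],
  ],
)

```text
time: 13.0
ee_pos: [0.4642, -0.0587, 0.1025]
tcp_rot: [-179.9, -1.7, -10.8]
wrist_force: [-7.2, 0.9, 17.5]
opening: -0.0
```

```bash
python3 - <<'E'
from h import *
from workcell import camera,get_obs,job_done
for i in range(10): c=camera("top")
a=np.radians(-10.8)
R=np.array([[np.cos(a),-np.sin(a)],[np.sin(a),np.cos(a)]]);org=np.array([.7096,.0850])
Q=pts(c);Q[...,:2]=(Q[...,:2]-org)@R
m=(c["range_z"]>.3)&(Q[...,0]>-.01)&(Q[...,0]<.08)&(abs(Q[...,1])<.12)&(Q[...,2]>.17)&(Q[...,2]<.36)
print("tilt",-np.arctan(np.polyfit(Q[m][:,0],Q[m][:,2],1)[0]))
o=get_obs();print(o['time'],o['ee_pos'],o['wrist_force'])
z0=dict(np.load("top0.npz"))
for n,(r,s) in dict(bowl=(slice(185,255),slice(398,460)),cups=(slice(212,250),slice(258,335)),sh=(slice(215,245),slice(212,242))).items():
    print(n,np.abs(c["frame"][r,s].astype(int)-z0["frame"][r,s]).mean())
E
```

```text
tilt 0.7767996417746699
13.5 [ 0.46415349 -0.05874391  0.102492  ] [-8.0992167   1.02456285 16.51194978]
bowl 21.85238095238095
cups 1.9620642515379358
sh 1.0329629629629629
```

```bash
python3 -c "
from workcell import job_done,get_obs
print(job_done());o=get_obs();print(o['time'],o['ee_pos'],o['wrist_force'])"
```

```text
the job is handed in; nothing more can be done
None
the job is handed in; nothing more can be done
```

The steriliser is open with the lever held at its stop. I handed the job in at about 13.5 s, with the arm still pressing.

- **Vent:** I pressed the black plate with closed fingertips until the front edge was open 29–30 mm (tilt 0.145 rad). I held it there for about 2.5 s.
- **To the stop:** I then pressed on at about 25 mm/s, slowing near the end. Pushing from 14 N to 20 N moved the tool only 0.2 mm, so the lever is on the stop. The final hold force was about 16.5 N upward on the tool, with about 8 N sideways.

**Last checks:**
- **Lever and lid:** The lever bar falls about 4.9° to its free end; the plate should fall 4° at the stop. The lid tilt measured 0.777 rad against the nominal 0.80, slightly low. I put this down to measurement error, since the lever would go no further.
- **Loose items:** The image areas around the cups and shaker are unchanged. The bowl's area does differ from the first picture. It looks to be in the same place, and I took the change for the arm's shadow, but I did not measure it separately.

**Disagreement:** The fingertips appeared about 32 mm above the reported tool point, where the description puts them 11 mm ahead of it (below, with the tool down). I relied on the camera and the contact force instead of that offset.

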